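# Clip the pen box onto the desk rail

## Robot

A 6-joint arm with a two-finger parallel gripper is mounted at the origin on the work surface. World frame = base frame: x ahead of the robot, y to its left, z up, the work surface at z = 0. Lengths are in mm, angles in rad, forces in N, time in s.
With the tool pointing down it reaches from about 275 to 750 mm from the base axis. Payload 10.2 kg.
Tool frame: the origin (TCP) lies midway between the tips of the shut fingers; the grasp point (between the pads) lies 19 mm behind it (ctrl.tcp_to_grasp is the z of the grasp point in the tool frame, in mm); z points along the fingers, y is the direction in which the jaws open and shut (so a half turn about z gives the same grasp; the last joint's range is limited). The gripper opens to 85 mm and grips with 20 to 120 N. Pads are 22 mm wide; open, the fingers measure 114 mm over their backs; the gripper's body (76 mm by 85 mm) begins 54 mm behind the grasp point. The pads swing forward as they close: fully open they stand 13 mm farther back than shut.
Start: joints at [0.92, 0.313, 1.498, -0, 1.331, -0.223], TCP at [217.82, 477.688, 207.794] pointing down, gripper open.
Joint ranges: [-2.94, 2.94], [-0.97, 2.17], [0.19, 2.56], [-1.23, 4.37], [0.02, 3.11], [-2.88, 2.88]. Speed limits (rad/s): [2.39, 2.39, 3.01, 3.14, 3.14, 3.14].

## Interface

Orientations are given as a unit quaternion [w, x, y, z].
In Python, from rig import sensors, capture, order, ctrl gives the robot as it stands. The module is installed in compiled form; this text tells all that it offers.
- The arm moves only by the tool play_rows, never from a script. Its argument "deltas" is a list of rows, each a list of 7 numbers: the shift along the world's x, y, z in units of 40 mm (1.0 is 40 mm), then the turn, a rotation vector about the world's x, y, z in units of 6 degrees (1.0 is 6 degrees), then the opening, from -1 (shut) to 1 (fully open). A call has 1 to 8 rows; each row shifts and turns the commanded pose from where the row before left it; what a row does not reach is not made up. A row lasts 1/12 s, in which the tool goes at most 41.7 mm and 7.16 degrees, less where a joint would pass 70% of its speed; a pose out of reach is approached as far as the arm can. A call is refused whole if a number of a shift passes 1 or a number of a turn 1, either way. A call with a gripper value outside its range is refused whole. The fingers move at their own pace and stop on an object; "squeeze" is the grip in N (left out, the last holds). Time passes only in rows, so rows that do not move let the fingers close. It gives the time, the measured TCP pose, the force and the opening at its end, in the units of the state.
- sensors.sense(): the state, without advancing time (a new reading comes with each control period).
- capture(name): name is "scene" or "top" or "wrist"; returns a dict with "pixels" (400x640x3 uint8, red, green, blue), "z_map" (400x640 float32, mm along the optical axis (not along the pixel's ray), 0 where there is no reading), "fx", "fy", "cx", "cy" (pixels), "eye" and "rotation" of the camera in the world; the wrist camera has in their place "tool_from_camera" (4x4, takes a point from camera to tool coordinates, whose origin is the TCP and whose axes are the flange's). Camera axes: x right, y down, z forward; pixel columns grow to the right and rows downward; lengths in mm; the calibration is good to about 2 mm. A picture is of the moment at which its call begins: read the wrist's pose just before it.
- order.finish_job(): hands the job in, once; it reports no verdict.
The state is a dict: "time_s": time; "joints": joint angles; "dq": joint speeds; "tau": joint torques, N m; "eef_pos": TCP position; "ee_rot": TCP orientation; "force": force on the tool from outside, world axes, zero at the start; "wrist_torque": the same for the moment, N m; "grip_width": opening from 0.0 (shut) to 1.0 (fully open).
Only numpy, scipy, OpenCV 4.12 (cv2) and the standard library are available. Lean on these libraries where they do the work, as an engineer would, in place of code of your own. Each camera call takes 0.05 s, during which the arm holds its last target. There are 200 camera calls.

## Task

Fit the loose pen box onto the desk rail, in the free stretch between the phone ledge and the clip tray: with its foot swung out from the rail, hook the lip on its back over the rail's upper edge, then tilt the foot in gently until the spring clip snaps behind the lower edge. Leave it hanging level and flush on the rail, do not force it against the rail, and leave the two fitted accessories, the mug, the plant and the tablet alone.

Things in the scene. Friction and masses are not known exactly. Their poses are not given: they have to be found in the camera images.
- box_center (a point): the loose pen box: white plastic, open-topped, 56 mm deep (x), 60 wide (y), 100 tall (z), walls 4 mm, 0.09 to 0.2 kg, empty, standing upright on the desk. The point is its centre, 50 mm above its underside; x points out of the plain front, z up out of the open top. On its back (x -28 mm) it has a lip near the rim and a foot clip below. Sides plain, at y +-30 mm.
- pen_box: the same box by its origin, the centre of its underside; same axes. Fully home on the rail's front its axes are parallel to the rail's, its back face is flat on the bar and the web of its lip down on the bar's upper edge, 44 mm above box_center. Hooked, its clip clears the bar if the foot is tilted out over 13 degrees; at 18 degrees the lip still goes 5 mm below the edge.
- lip_tip (a point): lower edge of the lip on the box's back, mid-width, at x -36, z +36 mm from box_center, same axes. The lip is an inverted J, 50 mm wide: a flat web out from the back, its underside 44 mm above box_center, then a 3 mm tongue hanging 8 mm below that underside, leaving a slot 6.5 mm wide (tongue to back face) for the rail's upper edge, which goes in until it meets the web.
- foot_clip (a joint): m the spring foot clip is pushed down: 0 relaxed, 0.007 at its stop. A black barbed tongue 36 mm wide, out to 15 mm behind the box's back; tooth 6 to 8 mm behind the back, crest 17.2 mm below box_center, a ramp from crest to tip. Swung in, the bar's lower edge rides up the ramp, pushing the clip down 3 to 4 mm (2.4 N + 1.2 N/mm), till it snaps back to 0 behind the bar.
- rail: the desk rail, fixed: an upright flat aluminium bar 390 mm long (y), 5 thick (x), 64 tall, upper edge half-round, bolted in slotted uprights on a wood foot 18 mm thick, 25 mm ahead of the bar. Origin on the desk under the middle of the bar's front face, x out of that face, z up. The bar's upper edge is 150 to 180 mm above the desk, clamped elsewhere each time; no reading tells it: look or feel.
- clip_tray (a joint): where the clip tray is clamped: m along the rail's y from mid-length to the middle of the tray. A shallow black tray on the bar, 80 mm wide, its front 48 mm out from the bar's face, its top 4 mm above the bar's upper edge, its bottom 70 mm below it. The free stretch between tray and ledge is 140 to 210 mm.
- phone_ledge (a joint): where the phone ledge is clamped, given as for the tray: a narrow black ledge with an upturned edge on the bar, 80 mm wide, its front 36 mm out from the bar's face, top and bottom as the tray's. It hangs on the other side of mid-length.
- mug: white ceramic mug, loose, 82 mm across, 95 mm tall; origin at the centre of its underside.
- plant: small potted fern, loose: black pot 100 mm across and 85 mm tall, fronds to about 190 mm; origin at the centre of its underside.
- tablet: black tablet lying flat, loose, 165 x 240 x 8 mm; origin at the centre of its underside.

How it is judged (in metres and radians):
On the way, in this order (a step that is already met when the one before it is completed fails the run):
1. the lip is hooked behind the rail's upper edge while the foot is still tilted out (x of lip_tip in the frame of rail between -0.013 and -0.005 m and z of lip_tip in the frame of rail between 0.138 and 0.178 m and angle between the z axis of box_center and the z axis of rail, either way round between 0.07 and 0.7 rad and contact force between pen_box and rail above 0.3 N), for 0.1 s.
2. the foot is tilted in and the clip has snapped behind the rail's lower edge (x of box_center in the frame of rail between 0.026 and 0.03 m and z of box_center in the frame of rail between 0.104 and 0.138 m and y of box_center in the frame of rail between -0.08 and 0.08 m and angle between the z axis of box_center and the z axis of rail, either way round below 0.035 rad and angle between the x axis of box_center and the x axis of rail, either way round below 0.04 rad and value of joint foot_clip below 0.0012 m), for 0.1 s.
At the end, for the whole second after the job is handed in: The pen box hangs clipped on the bar between the two accessories (within 80 mm of mid-length), its back flush to 2 mm, upright to 2 degrees, square to the rail to 2.3 degrees, the foot clip sprung back to within 1.2 mm of relaxed, released and at rest (all of step 2 and linear speed of pen_box below 0.01 m/s); the robot touches nothing.
It fails at once if the box or its clip is forced against the rail with more than 35 N (contact force between pen_box and rail above 35 N).
It fails at once if the gripper or the arm knocks or leans on the rail or its accessories with more than 15 N (contact force between any of the fingers, the arm and rail above 15 N).
It fails at once if the mug, the plant or the tablet is moved more than 15 mm (distance of any of mug, plant, tablet from where it was at the start of the episode above 0.015 m).
It also fails if it takes over 51 s, if anything falls off the work surface, if the arm or the gripper's body presses on something with over 40 N, if the wrist force passes 120 N, or if a joint passes its speed limit or range.

## Working session

There is one attempt and no reset: what is moved stays moved. The work goes in short steps, Python scripts to look and compute and a tool call to move; the robot and the scene stay as the last step left them, time stands still between calls to the robot, and variables do not carry over. Pictures are saved under pics/ and viewed, about 8 in all and at most 12, crops included, and the job is handed in when it is done.

Besides the shell and the picture viewer there is one more tool, called after "Call:" as name(argument=value, ...) on one line, values as JSON. play_rows: Moves the arm, as the interface text tells. Its arguments: {"type":"object","properties":{"deltas":{"type":"array","items":{"type":"array","items":{"type":"number"}}},"squeeze":{"type":"number"}},"required":["deltas"]}

```bash
mkdir -p pics
cat > h.py <<'E'
import numpy as np, cv2
from scipy.spatial.transform import Rotation as R
from rig import sensors, capture, order, ctrl
def Rq(q): return R.from_quat([q[1],q[2],q[3],q[0]])
def cloud(c, st=None):
    z=c["z_map"]; v,u=np.mgrid[:400,:640]
    P=np.stack([(u-c["cx"])/c["fx"]*z,(v-c["cy"])/c["fy"]*z,z],-1)
    if "eye" in c:
        M=np.array(c["rotation"],float)
        if M.size!=9: M=Rq(M.ravel()).as_matrix()
        W=P@M.T+np.array(c["eye"])
    else:
        T=np.array(c["tool_from_camera"]); W=P@T[:3,:3].T+T[:3,3]
        W=W@Rq(st["ee_rot"]).as_matrix().T+np.array(st["eef_pos"])
    W[z==0]=np.nan
    return W
def save(n,c): cv2.imwrite("pics/"+n,c["pixels"][:,:,::-1])
E
python3 - <<'E'
from h import *
s=sensors.sense(); print(s, ctrl.tcp_to_grasp)
for n in ["scene","top"]:
    c=capture(n); save(n+".png",c); W=cloud(c); np.save(n+".npy",W); np.save(n+"_rgb.npy",c["pixels"]); print(n,c["eye"],c["rotation"],c["fx"])
E
```

```text
{'time_s': 0.0, 'joints': array([ 9.19591060e-01,  3.13434042e-01,  1.49847547e+00,  2.73622782e-05,
        1.33099521e+00, -2.23395004e-01]), 'dq': array([-0.0004306 ,  0.00147996,  0.00114194, -0.00050319,  0.00076599,
       -0.00128311]), 'tau': array([-1.85485558e-03, -4.12258637e+01, -2.59746408e+01, -2.26866809e-04,
        4.05876330e-03, -7.02471127e-06]), 'eef_pos': array([217.62748197, 477.44027909, 207.22881438]), 'ee_rot': array([-2.89864711e-04,  2.12280778e-01,  9.77208494e-01, -5.88673578e-04]), 'force': array([-0.4165458 , -0.43867018,  0.69178245]), 'wrist_torque': array([ 0.0493656 ,  0.05440279, -0.02765496]), 'grip_width': 0.9978849359621025} -18.700000000000003
scene [1403.03856302 -531.91378064  785.51542433] [-0.40396158  0.76661128  0.4444844  -0.22705906] 401.7877062964076
top [ 398.95169534   -8.39663701 1064.58957615] [-0.03500847  0.70866107 -0.70261649  0.05388842] 402.67704918037947
```

View pics/scene.png

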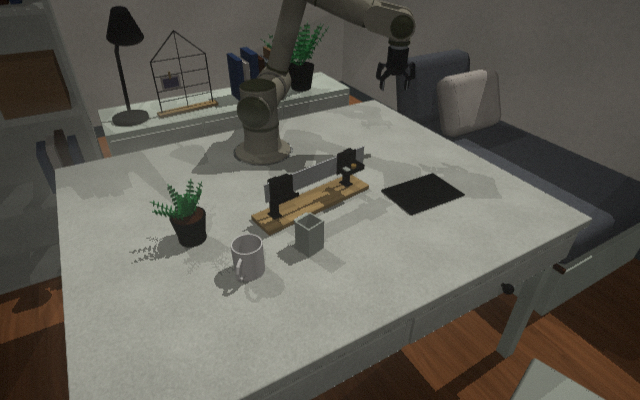

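View pics/top.png

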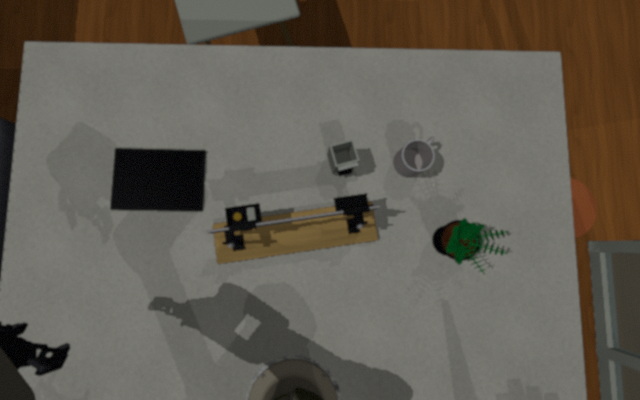

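Scene view: the rail is at centre with the black ledge and tray clamped on it, at about (280,190) and (348,165). The pen box stands in front at (309,235), the mug at (248,258) and the plant at (188,220). Top view: the box is at (344,157) with its black clip toward the rail, the bar runs along rows 208–230, and the mug is at (418,155).

Run:
```python
from h import *
W=np.load("top.npy"); C=np.load("top_rgb.npy")
x,y,z=W[...,0],W[...,1],W[...,2]
np.set_printoptions(suppress=True,precision=1)
print("table z",np.nanmedian(z[300:330,420:450]))
def box(m,n): 
    p=W[m]; print(n,len(p),np.nanpercentile(p,[1,50,99],axis=0).ravel())
reg=np.zeros_like(z,bool); reg[185:265,205:385]=1
box(reg&(z>60),"rail all")
for lo in range(20,200,10): print(lo,(reg&(z>lo)&(z<=lo+10)).sum(),end="; ")
r2=np.zeros_like(reg); r2[130:180,322:366]=1
print()
m=r2&(z>85); box(m,"boxrim")
p=W[m][:,:2].astype(np.float32); print(cv2.minAreaRect(p))
m=r2&(z>12)&(z<85); box(m,"box low")
r3=np.zeros_like(reg); r3[130:180,390:445]=1; box(r3&(z>80),"mug")
# bar: between accessories, gap columns 265-332
g=np.zeros_like(reg); g[195:240,264:332]=1
m=g&(z>110); p=W[m]; box(m,"bar"); 
print(np.polyfit(p[:,1],p[:,0],1), np.degrees(np.arctan(np.polyfit(p[:,1],p[:,0],1)[0])))
# accessories
for n,c0,c1 in[("left",215,268),("right",328,375)]:
    q=np.zeros_like(reg); q[190:240,c0:c1]=1
    box(q&(z>100)&(C.max(-1)<60),n)
# foot
W2=np.load("scene.npy"); x,y,z=W2[...,0],W2[...,1],W2[...,2]
g=np.zeros_like(reg); g[140:210,262:372]=1
m=g&(z>60)&(x<620); p=W2[m]; print("scene rail",np.nanpercentile(p,[1,50,99],axis=0))
r=np.zeros_like(reg); r[208:256,290:328]=1
m=r&(z>8); print("scene box",np.nanpercentile(W2[m],[1,50,99],axis=0))
big=cv2.resize(C[120:250,200:440],None,fx=3.3,fy=3.3,interpolation=cv2.INTER_CUBIC)
C2=np.load("scene_rgb.npy")[140:270,240:380]
b2=cv2.resize(C2,None,fx=4,fy=4,interpolation=cv2.INTER_CUBIC)
cv2.imwrite("pics/b2.png",np.clip(b2[...,::-1]*1.8,0,255))
```

```text
table z -0.026058565605808326
rail all 2244 [ 398.1 -177.3   98.7  464.    76.9  135.7  514.9  183.3  171.6]
20 754; 30 4; 40 5; 50 3; 60 5; 70 3; 80 4; 90 16; 100 127; 110 601; 120 284; 130 142; 140 205; 150 124; 160 628; 170 105; 180 0; 190 0; 
boxrim 305 [ 581.4 -151.9   85.8  606.5 -122.2   98.3  654.4  -85.1  103. ]
((617.2278442382812, -120.28587341308594), (67.10900115966797, 60.74939727783203), 16.051198959350586)
box low 360 [ 579.4 -150.2   14.4  623.9 -120.    40.1  651.9  -83.1   83.1]
mug 283 [ 579.7 -342.4   80.3  623.5 -307.4   92.2  662.  -262.2   98.1]
bar 251 [442.7 -82.  111.5 455.4  -8.5 163.7 468.7  67.2 168.2]
[ -0.2 454.5] -8.760278502292744
left 708 [409.5  79.4 111.4 452.  125.7 124.1 489.3 158.5 171.7]
right 696 [ 444.9 -171.1  107.1  485.  -139.3  139.6  515.6  -96.4  172.1]
scene rail [[  67.  -188.1   64. ]
 [ 467.4  -20.6  131.6]
 [ 521.1  189.9  169.7]]
scene box [[ 452.6 -154.7    9.7]
 [ 626.9 -115.3   57.6]
 [ 660.5  -12.   100.5]][ WARN:0@0.941] global loadsave.cpp:1063 imwrite_ Unsupported depth image for selected encoder is fallbacked to CV_8U.
```

View pics/b2.png

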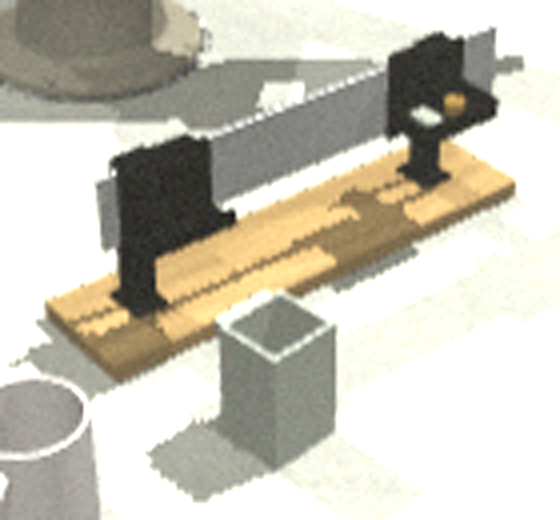

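Call:
play_rows(deltas=[[0.1, -0.2, 0.8, 0, 0, 0.85, 1], [0.3, -0.5, 0.7, 0, 0, 0.85, 1], [0.5, -0.7, 0.4, 0, 0, 0.85, 1], [0.5, -0.8, 0.3, 0, 0, 0.85, 1], [0.5, -0.8, 0.3, 0, 0, 0.85, 1], [0.5, -0.8, 0.2, 0, 0, 0.85, 1], [0.5, -0.8, 0.2, 0, 0, 0.85, 1], [0.5, -0.8, 0.1, 0, 0, 0.8, 1]])

```text
time_s: 0.77
eef_pos: [354.4, 260.1, 328.6]
ee_rot: [0.0, -0.141, 0.99, 0.0]
force: [1.7, 0.8, -0.0]
grip_width: 1.002
```

Call:
play_rows(deltas=[[0.5, -0.8, 0, 0, 0, 0, 1], [0.5, -0.8, 0, 0, 0, 0, 1], [0.5, -0.8, 0, 0, 0, 0, 1], [0.5, -0.8, 0, 0, 0, 0, 1], [0.5, -0.8, 0, 0, 0, 0, 1], [0.5, -0.8, 0, 0, 0, 0, 1], [0.5, -0.8, 0, 0, 0, 0, 1], [0.5, -0.7, 0, 0, 0, 0, 1]])

```text
time_s: 1.43
eef_pos: [514.4, 7.5, 327.5]
ee_rot: [-0.0, -0.139, 0.99, 0.0]
force: [0.7, 0.7, -0.1]
grip_width: 0.997
```

Call:
play_rows(deltas=[[0.5, -0.5, 0, 0, 0, 0, 1], [0.2, -0.5, 0, 0, 0, 0, 1], [0, 0, 0, 0, 0, 0, 1]])

```text
time_s: 1.68
eef_pos: [542.8, -33.6, 326.2]
ee_rot: [-0.001, -0.137, 0.991, 0.0]
force: [0.3, -0.1, 0.0]
grip_width: 0.994
```

Run:
```python
from h import *
np.set_printoptions(suppress=True,precision=3)
s=sensors.sense(); c=capture("wrist"); save("w1.png",c); W=cloud(c,s); np.save("w1.npy",W); np.save("w1_rgb.npy",c["pixels"])
print(s["time_s"],s["eef_pos"],s["joints"],Rq(s["ee_rot"]).as_matrix(),s["force"]); print(c["tool_from_camera"],c["fx"])
```

```text
1.6833 [542.798 -33.552 326.221] [-0.277  0.307  1.202 -0.001  1.634 -2.123] [[-0.962 -0.272 -0.002]
 [-0.272  0.962 -0.   ]
 [ 0.002  0.001 -1.   ]] [ 0.272 -0.057  0.007]
[[  -0.      -0.961   -0.277   70.809]
 [   1.      -0.      -0.001    0.391]
 [   0.001   -0.277    0.961 -166.533]
 [   0.       0.       0.       1.   ]] 339.0330023680056
```

View pics/w1.png

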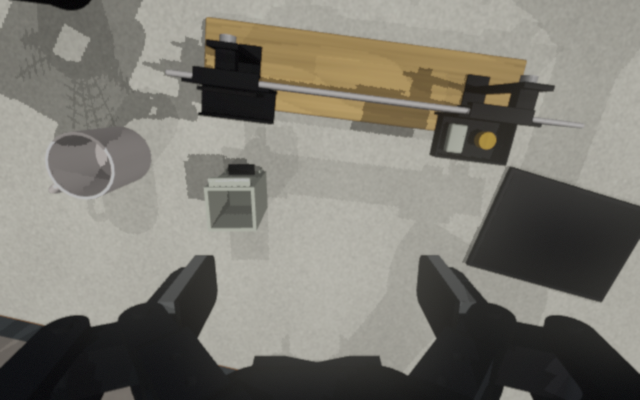

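The wrist view shows the box rim at about (205–267, 178–230) with its lip and black clip above it, toward the rail. The bar's edge runs from (275,85) to (435,103), the ledge is at (238,90) and the tray at (475,135).

Run:
```python
from h import *
np.set_printoptions(suppress=True,precision=1)
W=np.load("w1.npy"); C=np.load("w1_rgb.npy"); z=W[...,2]
print("table",np.nanmedian(z[240:280,280:400]))
r=np.zeros_like(z,bool); r[165:238,195:275]=1
m=r&(z>94)&(z<106); p=W[m]; print(len(p),np.median(p[:,2]))
print(cv2.minAreaRect(p[:,:2].astype(np.float32)))
# front edge & side edges by direction
for th in np.arange(8,24,2):
    t=np.radians(th); u=p[:,0]*np.cos(t)+p[:,1]*np.sin(t); v=-p[:,0]*np.sin(t)+p[:,1]*np.cos(t)
    a=np.percentile(u,[1,99]); b=np.percentile(v,[1,99]); print(th,a,np.ptp(a),b,np.ptp(b))
g=np.zeros_like(r); g[60:130,280:428]=1
m=g&(z>150); q=W[m]; print("bar",len(q),np.percentile(q[:,2],[5,50,95]))
k=np.polyfit(q[:,1],q[:,0],1); print(k,np.degrees(np.arctan(-k[0])),np.std(q[:,0]-np.polyval(k,q[:,1])))
# accessories in rail frame
t=np.arctan(-k[0]); n=np.array([np.cos(t),np.sin(t)]); e=np.array([-np.sin(t),np.cos(t)])
for nm,c0,c1 in[("ledge",180,290),("tray",420,525)]:
    a=np.zeros_like(r); a[30:175,c0:c1]=1; m=a&(C.max(-1)<60)&(z>100); q2=W[m]
    print(nm,np.percentile(q2[:,:2]@e,[1,99]),np.percentile(q2[:,:2]@n,[1,99]),np.percentile(q2[:,2],[50,99]))
a=np.zeros_like(r); a[40:150,150:600]=1; m=a&(z>155)&(C.max(-1)>90); q2=W[m]; print("bar ends",np.percentile(q2[:,:2]@e,[0.3,99.7]),"bar n",np.percentile(q[:,:2]@n,[5,50,95]),n,e)
```

```text
table 0.5884787085755931
1147 99.60512572105915
((618.5790405273438, -121.12726593017578), (66.31370544433594, 60.62452697753906), 15.687896728515625)
8 [561.3 630. ] 68.67850025531925 [-236.8 -173.2] 63.57507441123255
10 [554.3 621.8] 67.46733471660025 [-257.  -194.7] 62.25673482813747
12 [546.4 613.1] 66.70270976526137 [-277.1 -215.8] 61.332578428426615
14 [537.7 603.7] 65.95468069612218 [-296.8 -236.5] 60.248735119010774
16 [528.3 593.7] 65.39575944433966 [-316.5 -256.8] 59.688241676712494
18 [517.6 583.7] 66.14776245746407 [-336.4 -276. ] 60.40434023783257
20 [506.3 573.2] 66.95258846962719 [-356.1 -294.7] 61.3688179669179
22 [494.1 562.1] 67.95423166679188 [-375.5 -312.9] 62.595073431730384
bar 886 [162.7 165.8 167.2]
[ -0.2 457.3] 8.70838724447738 1.5196367258512218
ledge [-245.8 -169.6] [419.9 488.5] [141.5 171.2]
tray [ 7.3 85.3] [420.3 499.6] [125.1 170.9]
bar ends [-262.4  128. ] bar n [449.6 452.  454.3] [1.  0.2] [-0.2  1. ]
```

Call:
play_rows(deltas=[[0.5, -0.54, -0.4, 0, 0, 0, 1], [0.51, -0.54, -0.4, 0, 0, 0, 1], [0.5, -0.54, -0.4, 0, 0, 0, 1], [0.5, -0.54, -0.4, 0, 0, 0, 1], [0, 0, -0.9, 0, 0, 0, 1], [0, 0, -0.9, 0, 0, 0, 1], [0, 0, -0.9, 0, 0, 0, 1], [0, 0, 0, 0, 0, 0, 1]])

```text
time_s: 2.4
eef_pos: [618.9, -114.6, 148.7]
ee_rot: [-0.006, -0.139, 0.99, 0.003]
force: [-0.8, 0.2, -2.0]
grip_width: 1.001
```

Run:
```python
from h import *
np.set_printoptions(suppress=True,precision=2)
s=sensors.sense(); c=capture("wrist"); save("w2.png",c); W=cloud(c,s); z=W[...,2]
print(s["time_s"],s["eef_pos"],s["force"])
xy=W[...,:2]-np.array([623.9,-119.6]); m=(z>94)&(z<106)&(np.hypot(*np.moveaxis(xy,-1,0))<55)
p=W[m]; print(len(p)); print(cv2.minAreaRect(p[:,:2].astype(np.float32)))
t=np.radians(15.8); v=-p[:,0]*np.sin(t)+p[:,1]*np.cos(t); print(np.percentile(v,[0.5,99.5]), s["eef_pos"][:2]@[-np.sin(t),np.cos(t)])
```

```text
2.4 [ 618.9  -114.57  148.68] [-0.78  0.17 -2.04]
3642
((618.4834594726562, -120.93482971191406), (66.77101135253906, 60.31057357788086), 15.701748847961426)
[-314.53 -254.92] -278.7547974854652
```

View pics/w2.png

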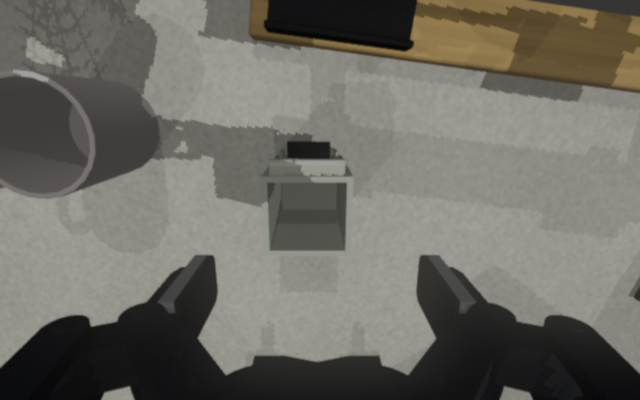

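The view shows the box rim at (267–352, 160–250), a little left of midway between the fingers. I'll let the arm settle and read it again.

Call:
play_rows(deltas=[[0, 0, 0, 0, 0, 0, 1], [0, 0, 0, 0, 0, 0, 1]])

```text
time_s: 2.62
eef_pos: [623.4, -116.7, 159.1]
ee_rot: [0.002, -0.139, 0.99, -0.001]
force: [-0.0, 0.1, -0.3]
grip_width: 0.998
```

Call:
play_rows(deltas=[[0.01, -0.07, -0.3, 0, 0, 0, 1], [0, 0, -0.5, 0, 0, 0, 1], [0, 0, -0.5, 0, 0, 0, 1], [0, 0, -0.5, 0, 0, 0, 1], [0, 0, -0.5, 0, 0, 0, 1], [0, 0, -0.4, 0, 0, 0, 1], [0, 0, 0, 0, 0, 0, 1], [0, 0, 0, 0, 0, 0, 1]], squeeze=40)

```text
time_s: 3.28
eef_pos: [622.8, -119.6, 48.1]
ee_rot: [0.0, -0.139, 0.99, -0.0]
force: [-0.3, 0.2, 0.3]
grip_width: 1.001
```

Call:
play_rows(deltas=[[0, 0, 0, 0, 0, 0, -1], [0, 0, 0, 0, 0, 0, -1], [0, 0, 0, 0, 0, 0, -1], [0, 0, 0, 0, 0, 0, -1], [0, 0, 0, 0, 0, 0, -1], [0, 0, 0, 0, 0, 0, -1], [0, 0, 0, 0, 0, 0, -1], [0, 0, 0, 0, 0, 0, -1]], squeeze=40)

```text
time_s: 3.95
eef_pos: [623.5, -119.8, 49.5]
ee_rot: [0.001, -0.139, 0.99, -0.001]
force: [-0.2, 0.3, 6.5]
grip_width: 0.691
```

Call:
play_rows(deltas=[[0, 0, 0.4, 0, 0, 0, -1], [0, 0, 0.7, 0, 0, 0, -1], [0, 0, 0.7, 0, 0, -0.59, -1], [-0.3, 0.4, 0.7, 0, 0, -0.59, -1], [-0.45, 0.65, 0.5, 0.11, -0.74, 0, -1], [-0.45, 0.65, 0.2, 0.12, -0.74, 0, -1], [-0.45, 0.65, 0, 0.11, -0.74, 0, -1], [-0.45, 0.65, 0, 0.11, -0.74, 0, -1]], squeeze=50)

```text
time_s: 4.62
eef_pos: [537.7, 1.4, 176.9]
ee_rot: [0.158, -0.076, 0.984, 0.011]
force: [1.6, 1.5, -1.0]
grip_width: 0.692
```

Call:
play_rows(deltas=[[0, 0, 0, 0, 0, 0, -1], [0, 0, 0, 0, 0, 0, -1], [0, 0, 0, 0, 0, 0, -1]])

```text
time_s: 4.87
eef_pos: [539.3, 0.1, 176.7]
ee_rot: [0.156, -0.077, 0.985, 0.011]
force: [0.1, -0.1, -0.9]
grip_width: 0.692
```

```bash
cat > rf.py <<'E'
from h import *
np.set_printoptions(suppress=True,precision=3)
T=np.radians(8.7); n=np.array([np.cos(T),np.sin(T),0]); e=np.array([-np.sin(T),np.cos(T),0])
def pose():
    s=sensors.sense(); p=s["eef_pos"]; M=Rq(s["ee_rot"]).as_matrix()
    tz=-M[:,2]; print("t",s["time_s"],"N",round(p@n,1),"E",round(p@e,1),"z",round(p[2],1),"tilt",np.degrees(np.arctan2(-tz@n,tz[2])).round(2),"roll",np.degrees(tz@e).round(2),"yaw",np.degrees(np.arctan2(-M[0,1],M[1,1])).round(2),"F",s["force"]@n,s["force"]@e,s["force"][2])
    return s
E
python3 - <<'E'
from rf import *
s=pose(); print(s["joints"],s["grip_width"])
c=capture("wrist"); save("w3.png",c); np.savez("w3.npz",W=cloud(c,s),C=c["pixels"])
E
```

```text
t 4.8667 N 533.1 E -81.4 z 176.7 tilt 18.03 roll 0.07 yaw 8.91 F 0.10751765805759758 -0.11116691034464887 -0.853941542600459
[-0.287  0.201  1.767  0.168  0.894 -2.1  ] 0.6916898109459225
```

View pics/w3.png

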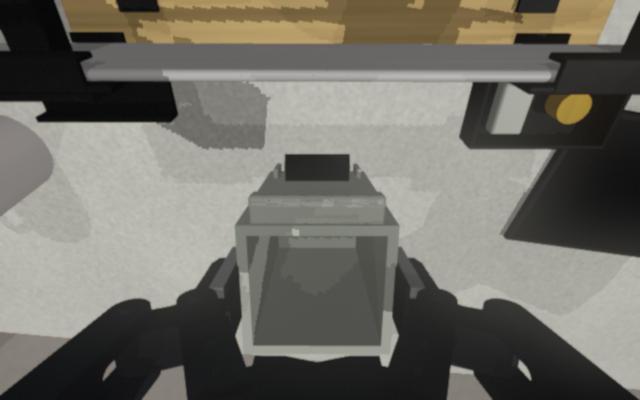

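The box is held squarely with its lip at (250–385, 195–222). The bar's upper edge runs along row 72–78 from (90) to (550), parallel to the lip.

Run:
```python
from rf import *
d=np.load("w3.npz"); W,C=d["W"],d["C"]; s=sensors.sense()
M=Rq(s["ee_rot"]).as_matrix(); B=np.stack([-M[:,0],M[:,1],-M[:,2]],1)  # box-like axes
L=(W-s["eef_pos"])@B   # box coords, origin TCP
r=np.zeros(L.shape[:2],bool); r[185:365,230:405]=1
m=r&(L[...,2]>44)&(L[...,2]<58)&(abs(L[...,0])<50); p=L[m]
print(len(p),np.percentile(p,[1,50,99],axis=0)); print(cv2.minAreaRect(p[:,:2].astype(np.float32)))
a=p[(p[:,0]<-29)]; print("lip",np.percentile(a,[2,50,98],axis=0))
b=p[(abs(p[:,1])<20)&(p[:,0]>-29)&(p[:,0]<-22)]; print("back rim z",np.median(b[:,2]))
f=p[(p[:,0]>20)]; print("front rim",np.percentile(f,[2,50,98],axis=0))
clip=L[155:180,290:345].reshape(-1,3); print("clip",np.nanpercentile(clip,[2,50,98],axis=0))
g=np.zeros_like(r); g[40:90,180:460]=1; m=g&(W[...,2]>140); q=W[m]
N=q@n;E=q@e;Z=q[:,2]; top=Z>np.percentile(Z,90)-3
k=np.polyfit(E,N,1,w=top.astype(float)); print("bar slope deg",np.degrees(np.arctan(k[0])))
for zlo in range(142,172,2):
    i=(Z>zlo)&(Z<=zlo+2); 
    if i.sum(): print(zlo,i.sum(),np.percentile(N[i],[5,50,95]))
```

```text
12517 [[-38.37  -29.369  44.384]
 [-22.229   0.741  50.221]
 [ 27.745  30.673  56.696]]
((-4.821437835693359, 0.8144035339355469), (68.94771575927734, 67.70882415771484), 89.91214752197266)
lip [[-38.452 -23.193  46.868]
 [-34.194   0.738  49.235]
 [-29.196  24.388  50.492]]
back rim z 51.0271101428679
front rim [[ 21.133 -28.129  44.292]
 [ 24.454   0.783  50.426]
 [ 28.149  29.17   52.109]]
clip [[-42.479 -13.895 -21.19 ]
 [-36.455   0.76  -18.945]
 [-28.905  15.447 -15.236]]
bar slope deg -0.09538429394970012
142 244 [448.954 449.169 449.387]
144 268 [448.958 449.167 449.406]
146 253 [448.906 449.141 449.391]
148 271 [448.933 449.16  449.38 ]
150 286 [448.934 449.16  449.388]
152 287 [448.944 449.168 449.38 ]
154 292 [448.91  449.181 449.382]
156 292 [448.923 449.174 449.42 ]
158 305 [448.918 449.14  449.405]
160 302 [448.891 449.16  449.43 ]
162 384 [448.911 449.187 449.929]
164 2002 [449.126 450.762 453.79 ]
166 1348 [449.708 451.389 453.005]
168 7 [449.857 450.685 451.309]
```

Call:
play_rows(deltas=[[-0.33, -0.05, 0, 0, 0, 0, -1], [-0.33, -0.05, 0, 0, 0, 0, -1], [-0.32, -0.05, 0, 0, 0, 0, -1], [0, 0, -0.3, 0, 0, 0, -1], [0, 0, -0.3, 0, 0, 0, -1], [0, 0, 0, 0, 0, 0, -1], [0, 0, 0, 0, 0, 0, -1], [0, 0, 0, 0, 0, 0, -1]])

```text
time_s: 5.58
eef_pos: [500.3, -6.0, 152.5]
ee_rot: [0.156, -0.077, 0.985, 0.011]
force: [-0.6, -0.5, -1.6]
grip_width: 0.688
```

Run:
```python
from rf import *
s=pose()
c=capture("wrist"); W=cloud(c,s); save("w4.png",c)
M=Rq(s["ee_rot"]).as_matrix(); B=np.stack([-M[:,0],M[:,1],-M[:,2]],1)
L=(W-s["eef_pos"])@B; Nn=W@n; E=W@e; Z=W[...,2]
lip=(abs(L[...,1])<20)&(L[...,0]<-29)&(L[...,0]>-42)&(L[...,2]>42)&(L[...,2]<56)
print("lip outer x",np.percentile(L[lip][:,0],[1,5]),"z",np.median(L[lip][:,2]))
for a,b in[(-130,-112),(-48,-20)]:
    q=(E>a)&(E<b)&(Z>130)&(Nn<465)&(Nn>440); lo=q&(Z<160); hi=q&(Z>164)
    print(a,lo.sum(),np.median(Nn[lo]) if lo.sum() else None,hi.sum(),np.median(Nn[hi]) if hi.sum() else 0,np.percentile(Z[hi],[50,90,97]) if hi.sum() else 0)
```

```text
t 5.5833 N 493.6 E -81.6 z 152.5 tilt 18.0 roll 0.05 yaw 8.88 F -0.7164387341421198 -0.4012581089273807 -1.5556543715633846
lip outer x [-38.205 -38.006] z 49.03631305227575
-130 1117 449.22273409012365 2928 458.3295299557575 [223.057 230.789 239.223]
-48 1733 449.1263909272958 8889 454.4747171796799 [233.339 250.57  253.157]
```

Call:
play_rows(deltas=[[0, 0, -0.08, 0, 0, 0, -1], [0, 0, -0.08, 0, 0, 0, -1], [0, 0, -0.08, 0, 0, 0, -1], [0, 0, 0, 0, 0, 0, -1], [0, 0, 0, 0, 0, 0, -1]])

```text
time_s: 6.05
eef_pos: [499.3, -5.5, 142.0]
ee_rot: [0.156, -0.077, 0.985, 0.011]
force: [0.6, 0.4, -1.1]
grip_width: 0.692
```

```bash
python3 -c "
from rf import *
pose()"
```

```text
t 6.05 N 492.8 E -81.0 z 142.0 tilt 17.94 roll 0.01 yaw 8.9 F 0.6094484839778941 0.273653794199278 -1.1187001222553263
```

Call:
play_rows(deltas=[[0, 0, -0.04, 0, 0, 0, -1], [0, 0, -0.04, 0, 0, 0, -1], [0, 0, -0.04, 0, 0, 0, -1], [0, 0, 0, 0, 0, 0, -1], [0, 0, 0, 0, 0, 0, -1]])

```text
time_s: 6.47
eef_pos: [499.4, -5.5, 137.3]
ee_rot: [0.156, -0.077, 0.985, 0.011]
force: [0.1, -0.3, -0.8]
grip_width: 0.692
```

```bash
python3 -c "
from rf import *
pose()"
```

```text
t 6.4667 N 492.8 E -81.0 z 137.3 tilt 17.96 roll 0.01 yaw 8.9 F 0.023839960447970703 -0.27821396964211687 -0.8192880714554952
```

Call:
play_rows(deltas=[[0, 0, -0.04, 0, 0, 0, -1], [0, 0, -0.04, 0, 0, 0, -1], [0, 0, 0, 0, 0, 0, -1], [0, 0, 0, 0, 0, 0, -1]])

```text
time_s: 6.8
eef_pos: [499.4, -5.5, 134.1]
ee_rot: [0.156, -0.077, 0.985, 0.011]
force: [0.1, -0.6, -1.4]
grip_width: 0.688
```

```bash
python3 -c "
from rf import *
pose()"
```

```text
t 6.8 N 492.8 E -81.0 z 134.1 tilt 17.96 roll 0.01 yaw 8.9 F -0.03305337137447288 -0.6208686795368149 -1.429315972156362
```

Run:
```python
from rf import *
s=pose()
c=capture("wrist"); W=cloud(c,s); save("w5.png",c)
M=Rq(s["ee_rot"]).as_matrix(); B=np.stack([-M[:,0],M[:,1],-M[:,2]],1)
L=(W-s["eef_pos"])@B
r=np.zeros(L.shape[:2],bool); r[150:365,230:405]=1
m=r&(L[...,2]>40)&(L[...,2]<65)&(abs(L[...,0])<50)&(abs(L[...,1])<22); p=L[m]
for x0 in range(-46,32,4):
    i=(p[:,0]>x0)&(p[:,0]<=x0+4)
    if i.sum()>20: print(x0,i.sum(),np.percentile(p[i,2],[10,50,90]))
for E0 in[(-115,-106),(-108,-104),(-54,-48)]:
    E=W@e;Nn=W@n;Z=W[...,2]; q=(E>E0[0])&(E<E0[1])&(abs(Nn-451.7)<3.5)&(Z<180)&(Z>140)
    if q.sum(): print(E0,q.sum(),np.percentile(Z[q],[50,90,98]))
```

```text
t 6.8 N 492.8 E -81.0 z 134.1 tilt 17.96 roll 0.01 yaw 8.9 F -0.03305337137447288 -0.6208686795368149 -1.429315972156362
-42 155 [46.738 48.01  49.32 ]
-38 1569 [42.272 48.931 49.823]
-34 1249 [48.305 49.12  49.842]
-30 1468 [48.559 49.674 51.465]
-26 766 [50.28  51.032 51.736]
22 2151 [41.33  46.769 51.085]
26 519 [50.232 50.892 51.58 ]
(-115, -106) 1099 [161.794 174.472 175.651]
(-108, -104) 405 [166.64  175.152 175.822]
(-54, -48) 789 [161.819 174.496 175.82 ]
```

View pics/w5.png

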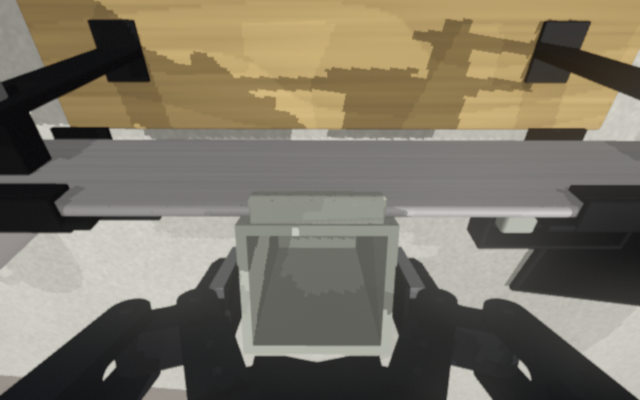

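The lip covers the bar's edge: the lip is at rows 195–222 and the bar's edge at row 212. I'll tilt in halfway.

Call:
play_rows(deltas=[[-0.024, -0.004, -0.031, -0.045, 0.297, 0, -1], [-0.024, -0.004, -0.031, -0.045, 0.297, 0, -1], [0, 0, 0, 0, 0, 0, -1], [0, 0, 0, 0, 0, 0, -1]])

```text
time_s: 7.18
eef_pos: [497.6, -5.7, 131.7]
ee_rot: [0.125, -0.077, 0.989, 0.009]
force: [-0.6, 0.4, -0.4]
grip_width: 0.69
```

```bash
python3 -c "
from rf import *
pose()"
```

```text
t 7.1833 N 491.0 E -80.9 z 131.7 tilt 14.4 roll -0.0 yaw 8.92 F -0.4946632734993358 0.4647562218705452 -0.4413452699751603
```

Call:
play_rows(deltas=[[0, 0, -0.03, 0, 0, 0, -1], [0, 0, 0, 0, 0, 0, -1], [0, 0, 0, 0, 0, 0, -1]])

```text
time_s: 7.43
eef_pos: [497.7, -5.9, 130.7]
ee_rot: [0.125, -0.077, 0.989, 0.009]
force: [3.2, 1.4, -1.9]
grip_width: 0.686
```

```bash
python3 -c "
from rf import *
pose()"
```

```text
t 7.4333 N 491.1 E -81.1 z 130.7 tilt 14.43 roll 0.02 yaw 8.89 F 3.411779221933288 0.9359453997948125 -1.8936657211875687
```

Call:
play_rows(deltas=[[-0.027, -0.004, -0.026, -0.045, 0.297, 0, -1], [-0.027, -0.004, -0.026, -0.045, 0.297, 0, -1], [-0.027, -0.004, -0.026, -0.045, 0.297, 0, -1], [0, 0, 0, 0, 0, 0, -1], [0, 0, 0, 0, 0, 0, -1]])

```text
time_s: 7.85
eef_pos: [494.6, -6.3, 127.2]
ee_rot: [0.078, -0.078, 0.994, 0.006]
force: [3.1, 0.6, -4.1]
grip_width: 0.696
```

```bash
python3 -c "
from rf import *
pose()"
```

```text
t 7.85 N 487.9 E -81.0 z 127.2 tilt 9.02 roll 0.01 yaw 8.92 F 3.1111274151460546 0.1154591202081884 -4.1467733545185625
```

Call:
play_rows(deltas=[[-0.023, -0.004, -0.019, -0.038, 0.247, 0, -1], [-0.023, -0.004, -0.019, -0.038, 0.247, 0, -1], [-0.023, -0.003, -0.019, -0.038, 0.247, 0, -1], [0, 0, 0, 0, 0, 0, -1], [0, 0, 0, 0, 0, 0, -1]])

```text
time_s: 8.27
eef_pos: [491.5, -6.7, 124.7]
ee_rot: [0.039, -0.078, 0.996, 0.003]
force: [5.6, -0.0, -8.6]
grip_width: 0.693
```

```bash
python3 -c "
from rf import *
pose()"
```

```text
t 8.2667 N 484.9 E -80.9 z 124.7 tilt 4.51 roll -0.01 yaw 8.92 F 5.57591847416997 -0.8792194757098181 -8.593752810612841
```

Call:
play_rows(deltas=[[-0.024, -0.004, -0.018, -0.038, 0.247, 0, -1], [-0.024, -0.004, -0.018, -0.038, 0.247, 0, -1], [-0.024, -0.003, -0.018, -0.038, 0.247, 0, -1], [0, 0, 0, 0, 0, 0, -1], [0, 0, 0, 0, 0, 0, -1]])

```text
time_s: 8.68
eef_pos: [488.5, -7.2, 122.9]
ee_rot: [0.0, -0.078, 0.997, -0.0]
force: [2.7, -0.2, -3.7]
grip_width: 0.69
```

```bash
python3 -c "
from rf import *
print(pose()['wrist_torque'])"
```

```text
t 8.6833 N 481.8 E -81.0 z 122.9 tilt 0.01 roll 0.0 yaw 8.92 F 2.6605435922184637 -0.5832038813931328 -3.7130907341645267
[-0.014 -0.583 -0.077]
```

```bash
cat > rim.py <<'E'
from rf import *
def rim(name):
    s=pose(); c=capture("wrist"); W=cloud(c,s); save(name,c)
    Nn=W@n-454.2;E=W@e;Z=W[...,2]
    m=(Nn>-2)&(Nn<60)&(abs(E+80)<32)&(Z>165)&(Z<182); p=np.stack([Nn[m],E[m],Z[m]],1)
    top=[]
    for _ in range(4):
        k,*_r=np.linalg.lstsq(np.c_[p[:,0],p[:,1],np.ones(len(p))],p[:,2],rcond=None)
        r=p[:,2]-np.c_[p[:,0],p[:,1],np.ones(len(p))]@k; p=p[abs(r)<max(0.8,1.5*r.std())] if _<3 else p
    print("rim tilt(foot out +) deg",np.degrees(k[0]),"roll",np.degrees(k[1]),"z at N28",k[0]*28+k[1]*-80+k[2],len(p),"N range",np.percentile(p[:,0],[1,99]),"E",np.percentile(p[:,1],[1,99]))
    f=p[p[:,0]>50]; kk=np.polyfit(f[:,1],f[:,0],1); print("front slope deg",np.degrees(np.arctan(kk[0])))
E
python3 -c "
from rim import *
rim('w6.png')"
```

```text
t 8.6833 N 481.8 E -81.0 z 122.9 tilt 0.01 roll 0.0 yaw 8.92 F 2.6605435922184637 -0.5832038813931328 -3.7130907341645267
rim tilt(foot out +) deg 0.18188166370322564 roll 0.016660796644419332 z at N28 173.57537159901085 6387 N range [-1.737 55.795] E [-110.545  -50.966]
front slope deg 0.21482297768611278
```

Call:
play_rows(deltas=[[0, 0, 0, -0.03, 0.2, 0, -1], [-0.01, 0, 0, -0.02, 0.1, 0, -1], [0, 0, 0, 0, 0, 0, -1], [0, 0, 0, 0, 0, 0, -1]])

```text
time_s: 9.07
eef_pos: [488.7, -7.1, 123.2]
ee_rot: [-0.016, -0.078, 0.997, -0.002]
force: [5.3, 1.3, -4.3]
grip_width: 0.687
```

```bash
python3 -c "
from rim import *
rim('w7.png');print(sensors.sense()['wrist_torque'])"
```

```text
t 9.0667 N 482.0 E -81.0 z 123.2 tilt -1.8 roll 0.04 yaw 8.91 F 5.4419491926613714 0.43433939957559914 -4.338127704248834
rim tilt(foot out +) deg -0.8788749951359971 roll -0.020636287527811818 z at N28 173.6881302553384 6903 N range [-1.759 57.694] E [-110.498  -50.975]
front slope deg 0.09638565689875075
[ 0.238 -1.315 -0.001]
```

Call:
play_rows(deltas=[[0, 0, 0, 0.05, -0.29, 0, -1], [0, 0, 0, 0, 0, 0, -1], [0, 0, 0, 0, 0, 0, 0.5], [0, 0, 0, 0, 0, 0, 1], [0, 0, 0, 0, 0, 0, 1], [0, 0, 0, 0, 0, 0, 1], [0, 0, 0, 0, 0, 0, 1], [0, 0, 0, 0, 0, 0, 1]])

```text
time_s: 9.78
eef_pos: [488.1, -7.2, 123.0]
ee_rot: [-0.001, -0.078, 0.997, -0.0]
force: [0.5, -0.3, -0.1]
grip_width: 0.999
```

```bash
python3 -c "
from rim import *
rim('w8.png');print(sensors.sense()['grip_width'])"
```

```text
t 9.7833 N 481.4 E -80.9 z 123.0 tilt -0.12 roll -0.0 yaw 8.91 F 0.42722287477076687 -0.3189422930902811 -0.08284613698402622
rim tilt(foot out +) deg -0.9392881605192891 roll -0.057826023084084695 z at N28 171.18142058097285 5648 N range [-1.598 57.535] E [-110.616  -50.928]
front slope deg -0.06885743482489112
1.0036565503024986
```

View pics/w8.png

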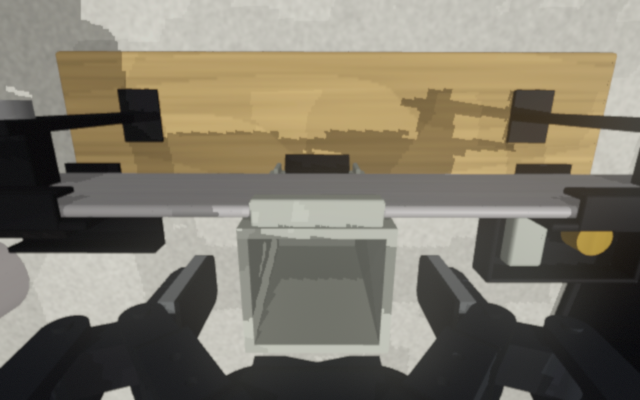

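The view shows the box hanging on the bar. Its lip is over the edge at (250–385, 200–225), and the black clip shows behind the bar at (285–350, 155–175). I'll retreat straight up and recheck.

Call:
play_rows(deltas=[[0, 0, 0.3, 0, 0, 0, 1], [0, 0, 0.6, 0, 0, 0, 1], [0, 0, 0.8, 0, 0, 0, 1], [0, 0, 0.8, 0, 0, 0, 1], [0.3, 0, 0.8, 0, 0, 0, 1], [0.3, 0, 0.7, 0, 0, 0, 1], [0, 0, 0, 0, 0, 0, 1], [0, 0, 0, 0, 0, 0, 1]])

```text
time_s: 10.5
eef_pos: [512.7, -7.3, 283.6]
ee_rot: [0.0, -0.078, 0.997, -0.0]
force: [0.2, -0.0, -0.6]
grip_width: 1.001
```

Run:
```python
from rim import *
s=pose(); c=capture("wrist"); W=cloud(c,s); save('w9.png',c)
N=W@n-454.2;E=W@e;Z=W[...,2]
g=lambda m:(int(m.sum()),np.nanpercentile(Z[m],[10,50,90]) if m.any() else 0)
b=(abs(E+80)<20)
for a in [(-6,-1),(1,3.5),(53,55.5)]: print("strip",a,g(b&(N>a[0])&(N<a[1])&(Z>160)&(Z<182)))
for sgn in(-1,1): print("side wall",[g((abs(E+80-sgn*28)<1.3)&(N>x)&(N<x+8)&(Z>160)&(Z<182))[1] for x in(6,20,34,46)])
m=(Z>168)&(Z<178)&(abs(E+80)<34)&(N>-12)&(N<62); print("N",np.percentile(N[m],[.5,99.5]),"E",np.percentile(E[m],[.5,99.5]))
m=m&(N>51); k=np.polyfit(E[m],N[m],1); print("front slope",np.degrees(k[0]))
m=(abs(E+40)<10)&(abs(N+2.5)<1)&(Z<180)&(Z>140); print("bar top",g(m))
m=(Z>80)&(Z<130)&(N<-6)&(N>-20)&(abs(E+80)<25); print("clip behind bar",g(m),np.percentile(N[m],[2,50,98]) if m.any() else 0)
c=capture("scene"); W=cloud(c); N=W@n-454.2;E=W@e;Z=W[...,2]
m=(abs(E+80)<25)&(N>40)&(N<75)&(Z>80)&(Z<165); k=np.polyfit(Z[m],N[m],1); print("scene front",m.sum(),"N mean",N[m].mean(),"tilt deg(foot out +)",-np.degrees(k[0]),Z[m].min())
C=c["pixels"][140:260,240:380]; cv2.imwrite("pics/s9.png",cv2.resize(np.clip(C[...,::-1]*1.7,0,255).astype(np.uint8),None,fx=4,fy=4))
```

```text
t 10.5 N 505.7 E -84.8 z 283.6 tilt -0.0 roll 0.05 yaw 8.92 F 0.16668426089871624 -0.052102409739300116 -0.563019885301023
strip (-6, -1) (316, array([169.33 , 170.255, 171.214]))
strip (1, 3.5) (151, array([170.029, 171.793, 172.805]))
strip (53, 55.5) (237, array([162.02 , 168.726, 171.473]))
side wall [array([165.653, 171.684, 173.027]), array([169.597, 171.23 , 172.344]), array([161.133, 171.021, 171.899]), array([164.133, 170.922, 171.969])]
side wall [array([170.653, 171.97 , 172.892]), array([170.798, 171.337, 172.095]), array([170.184, 171.315, 172.057]), array([170.293, 170.854, 171.588])]
N [-8.835 57.821] E [-110.826  -51.103]
front slope -0.14560320266927387
bar top (72, array([165.168, 166.181, 167.012]))
clip behind bar (325, array([100.665, 102.873, 105.152])) [-14.937 -11.11   -7.291]
scene front 290 N mean 57.467037582890455 tilt deg(foot out +) -1.0998104340721373 81.14398505607392
```

View pics/s9.png

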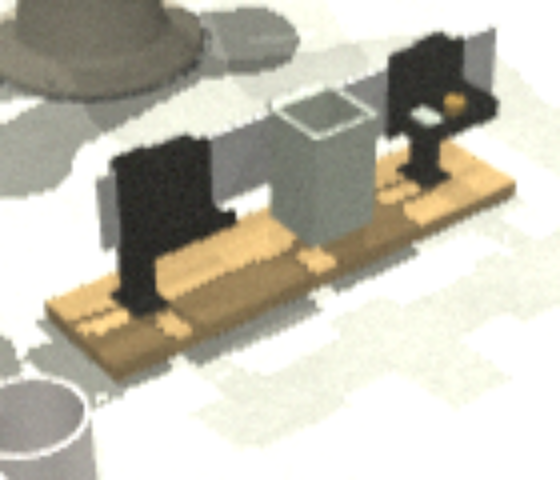

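The box hangs between the ledge and the tray, upright. One more number check compares the clip's height profile with its relaxed shape from before the fit.

Run:
```python
from rf import *
d=np.load("w3.npz"); W=d["W"]; q=[0.156,-0.077,0.985,0.011]; p0=np.array([539.3,0.1,176.7])
M=Rq(q).as_matrix(); B=np.stack([-M[:,0],M[:,1],-M[:,2]],1); L=(W-p0-B@[-.4,.7,.5])@B
def prof(L,t):
    m=(L[...,2]<-8)&(L[...,2]>-32)&(L[...,0]<-30)&(L[...,0]>-48)&(abs(L[...,1])<15); x,z=L[m][:,0],L[m][:,2]
    print(t,[(a,round(float(np.median(z[(x>a)&(x<=a+2)])),1)) for a in range(-46,-30,2) if ((x>a)&(x<=a+2)).sum()>8])
prof(L,"before")
s=sensors.sense(); W=cloud(capture("wrist"),s); a=np.radians(-1.1)
bx=np.cos(a)*n+np.array([0,0,np.sin(a)]); bz=-np.sin(a)*n+np.array([0,0,np.cos(a)])
c=(454.2+28.9)*n-80.9*e+np.array([0,0,121.4])
prof((W-c)@np.stack([bx,e,bz],1),"now")
t=cloud(capture("top"))
C0=np.load("top.npy")
for nm,r in[("mug",(130,180,390,445)),("plant",(210,280,428,515)),("tablet",(140,220,100,215))]:
    f=lambda A:np.nanmedian(A[r[0]:r[1],r[2]:r[3]][A[r[0]:r[1],r[2]:r[3],2]>(4 if nm=="tablet" else 60)],axis=0)
    print(nm,f(t)-f(C0))
```

```text
before [(-44, -21.9), (-42, -20.7), (-40, -19.4), (-38, -17.9), (-36, -16.8), (-34, -18.2), (-32, -21.0)]
now [(-44, -21.3), (-42, -20.1), (-40, -18.9), (-38, -17.5), (-36, -17.3)]
mug [ 0.741 -0.047 -0.921]
plant [-0.007  0.069  0.264]
tablet [-0.019 -0.079 -0.016]
```

Clip profile matches the relaxed one within about 0.5 mm, and the loose objects haven't moved. Handing in.

```bash
python3 -c "
from rf import *
pose(); print(order.finish_job())"
```

```text
t 10.7 N 504.6 E -84.4 z 281.8 tilt -0.23 roll -0.05 yaw 8.91 F -0.14757488045658987 1.1234743589548046 -0.0011211410348609327
the job is handed in; nothing more can be done
None
```

The pen box is clipped onto the rail in the free stretch, about 14 mm from mid-length. I gripped it by its sides, hooked the lip over the rail with the foot tilted out 18°, and tilted it in until the clip snapped. Then I released it, backed straight up and handed in at 10.7 s.

**Last checks:**
- **Clip:** it shows behind the bar, and its height profile matches the relaxed shape to about 0.5 mm.
- **Squareness:** the box is square to the rail to about 0.15°.
- **Forces:** wrist-force readings between moves stayed under about 11 N. The force between box and rail is not measured directly.
- **Loose things:** the mug, plant and tablet moved no more than about 1 mm, which is within camera noise.
- **Robot:** the gripper is clear of everything.

**Less certain or in disagreement:**
- **Tilt:** the box does not hang dead level. Its top leans out about 1° (0.9 to 1.2° over three readings), probably slack in the lip slot. The limit is 2°.
- **Flushness:** the box centre is estimated at 28.9 mm from the bar's face, where 28 is nominal and 26 to 30 is allowed.
- **Height:** the rim dropped about 2 mm when I let go, so I was holding it slightly high. The lip now sits down on the bar's edge to within about 1 mm.
- **Hooking step:** contact while hooked was light. The force only rose clearly (about 3 N) at 14° tilt, so that step rests on that reading.

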